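# Stand the inspected module upright in the rack

## Task

The taller of the two flat modules lying on the sloping inspection rest has passed inspection: take it and stand it upright, on the short edge that is lowest now, in the free bay at the near end of the black rack, about in the middle across the rack and square to the ribs. Set it down rather than drop it, and leave the small modules (the one on the rest and the one already in the rack) where they are.

Things in the scene. Friction and masses are not known exactly. Their poses are not given: they have to be found in the camera images.
- tall_mid (a point): Centre of the tall module: flat aluminium case, 120 mm tall (own z, foot to top), 64 wide (y), 24 thick (x), about 0.25 kg, green circuit board low on its front (+x). It lies on its back on a fixed sloping plate that rises at 55 degrees from level towards the robot, so z leans 35 from vertical, top to the robot. The plate ends 70 mm up from its foot: above that both faces are free to pinch.
- free_bay (a point): Centre of the free bay's floor in the fixed black rack, 8 mm above the bench. x runs along the rack, away from the robot; z up. The bay is 46 mm long (x) between ribs 6 mm thick, 18 mm above its floor; 100 mm wide (y), ends open. Boards fixed farther along +x reach 60 mm above the bench. Rack and sloping rest stand on opposite sides, either way round.
- short_mid (a point): Centre of the small module beside the tall one on the same slope (left or right of it, about 104 mm apart), leaning the same way, its foot on the same lip: same case and axes but only 60 mm tall, 64 wide, 24 thick, loose. Leave it there. The plate is 210 mm wide and 8 mm thick.
- parked_mid (a point): Centre of the small loose module that stands in the rack's second bay, 52 mm from the free bay along its +x: 60 mm tall, 64 wide (y), 24 thick (x), its top 68 mm above the bench. Leave it there.
Things that resemble listed ones, but are neither listed nor needed, are in the scene too. Leave any blue, pink or yellow look-alike of the part that bears tall_mid alone.

How it is judged (in metres and radians):
At the end, for the whole second after the job is handed in: The tall module stands at rest on its foot edge on the floor of the free bay, upright within 10 degrees, square to the ribs within 15 degrees, its centre within 25 mm of the middle across the rack (y) and within 15 mm of the bay's middle along it (x) (x of tall_mid in the frame of free_bay between -0.015 and 0.015 m and y of tall_mid in the frame of free_bay between -0.025 and 0.025 m and z of tall_mid in the frame of free_bay between 0.056 and 0.064 m and angle between tall_mid's own z axis and vertical below 0.175 rad and angle between the x axis of tall_mid and the x axis of free_bay, either way round below 0.26 rad and linear speed of tall below 0.03 m/s and angular speed of tall below 0.3 rad/s); the robot touches nothing.
It fails at once if the small module on the rest is shifted by more than 25 mm (distance of short_mid from where it was at the start of the episode above 0.025 m).
It fails at once if the small module in the rack is shifted by more than 20 mm or tipped by more than 15 degrees (distance of parked_mid from where it was at the start of the episode above 0.02 m or angle between parked_mid's own z axis and vertical above 0.26 rad).
It fails at once if the tall module is dropped: it moves faster than 0.6 m/s while the fingers do not hold it (contact force between the fingers and tall below 0.05 N and linear speed of tall above 0.6 m/s).
It also fails if it takes over 40 s, if anything falls off the work surface, if the arm or the gripper's body presses on something with over 40 N, if the wrist force passes 120 N, or if a joint passes its speed limit or range.

## Robot

A 6-joint arm with a two-finger parallel gripper is mounted at the origin on the work surface. World frame = base frame: x ahead of the robot, y to its left, z up, the work surface at z = 0. Lengths are in mm, angles in rad, forces in N, time in s.
With the tool pointing down it reaches from about 275 to 750 mm from the base axis. Payload 10.2 kg.
Tool frame: the origin (TCP) lies at the very end of the fingers, on their centre line; the grasp point (between the pads) lies 19 mm behind it; z points along the fingers, y is the line along which they close (so a half turn about z gives the same grasp; the last joint's range is limited). The gripper opens to 85 mm and grips with 20 to 120 N. Pads are 22 mm wide; open, the fingers measure 114 mm over their backs; the gripper's body (76 mm by 85 mm) begins 54 mm behind the grasp point. The pads swing forward as they close: fully open they stand 13 mm farther back than shut.
Start: joints at [-1.415, 0.313, 1.498, -0, 1.331, -0.223], TCP at [194.136, -487.793, 231.294] pointing down, gripper open.
Joint ranges: [-2.94, 2.94], [-0.97, 2.17], [0.19, 2.56], [-1.23, 4.37], [0.02, 3.11], [-2.88, 2.88]. Speed limits (rad/s): [2.39, 2.39, 3.01, 3.14, 3.14, 3.14].

## Interface

Orientations are given as a unit quaternion [w, x, y, z].
In Python, from rig import ctrl gives the robot as it stands.
- The arm moves only by the shell command python3 -m pendant 'ROWS' [FORCE]. ROWS is JSON, a list that holds one entry, the list of rows, each a list of 5 numbers: the shift along the tool's x, y, z normalised to -1 to 1, where 1 is 200 mm, then the turn about the tool's z normalised to -1 to 1, where 1 is pi rad, then the opening, from 0 (shut) to 1 (fully open). In form: [[[dx, dy, dz, spin, hand], ...]]. A call has 1 to 12 rows; each row is the pose to reach, as a shift and turn from the pose commanded when the call began, along the tool's axes at that moment, turning the shorter way round; what a row does not reach only later rows make up. A row lasts 1/10 s, in which the tool goes at most 50 mm and 8.59 degrees, less where a joint would pass 70% of its speed; a pose out of reach is approached as far as the arm can. A call with a number of a shift or a turn outside -1 to 1 is refused whole. A call with a gripper value outside its range is refused whole. The fingers move at their own pace and stop on an object; FORCE is the grip in N (left out, the last holds). Time passes only in rows, so rows that repeat a pose let the fingers close. It gives the time, the measured TCP pose, the force, the opening and the grip force at its end, in the units of the state.
- ctrl.sense(): the state, without advancing time (a new reading comes with each control period).
- ctrl.capture(name): name is "scene" or "side" or "wrist"; returns (picture, depth): 384x512x3 uint8, blue, green, red; 384x512 float32, mm along the optical axis (not along the pixel's ray), 0 where there is no reading.
- ctrl.get_calibration(name): a dict with "K" (3x3 intrinsics, pixels), "origin" and "rotation" of the camera in the world. Camera axes: x right, y down, z forward; pixel columns grow to the right and rows downward; lengths in mm; the calibration is good to about 2 mm. A picture is of the moment at which its call begins: read the wrist's pose just before it. get_calibration takes no time and is no camera call; for the wrist camera it gives the pose at the moment of the call.
- ctrl.finish_job(): hands the job in; it is judged then, once.
The state is a dict: "time_s": time; "joints": joint angles; "dq": joint speeds; "tau": joint torques, N m; "eef_pos": TCP position; "ee_rot": TCP orientation; "force": force on the tool from outside, world axes, zero at the start; "wrist_torque": the same for the moment, N m; "grip_width": opening from 0.0 (shut) to 1.0 (fully open); "grip_force": force on a finger pad.
Only numpy, scipy, OpenCV 4.12 (cv2) and the standard library are available. Lean on these libraries where they do the work, as an engineer would, in place of code of your own. Each camera call takes 0.05 s, during which the arm holds its last target. There are 200 camera calls.

## Working session

There is one attempt and no reset: what is moved stays moved. The work goes in short steps, Python scripts to look and compute and a shell command to move; the robot and the scene stay as the last step left them, time stands still between calls to the robot, and variables do not carry over. Pictures are saved under pics/ and viewed, at most 11 in all, crops included, and the job is handed in when it is done.

```bash
mkdir -p pics; ls; python3 - <<'E'
from rig import ctrl
import cv2,numpy as np
s=ctrl.sense();print(s['time_s'],s['eef_pos'],s['ee_rot'],s['grip_width'])
a=[]
for n in("scene","side"):
    p,d=ctrl.capture(n);c=ctrl.get_calibration(n);np.savez(f'pics/{n}0.npz',p=p,d=d,K=c['K'],o=c['origin'],R=c['rotation']);cv2.imwrite(f'pics/{n}0.png',p)
    print(n,c)
E
```

```text
pics
0.0 [ 194.08189834 -487.52206306  230.72324115] [-6.69544460e-04  9.82120075e-01  1.88254375e-01  1.82002489e-05] 1.0047013715223008
scene {'K': array([[370.22718318,   0.        , 252.1793207 ],
       [  0.        , 370.22718318, 195.9726882 ],
       [  0.        ,   0.        ,   1.        ]]), 'origin': array([1126.75170561,  371.89730895,  762.67208143]), 'rotation': array([-0.1609903 ,  0.43381873,  0.82564746, -0.32278429])}
side {'K': array([[415.57233553,   0.        , 259.04273237],
       [  0.        , 415.57233553, 192.54089788],
       [  0.        ,   0.        ,   1.        ]]), 'origin': array([ 390.83408091, -607.59163027,  873.76856134]), 'rotation': array([-0.33477515,  0.92430509, -0.1751023 ,  0.05408224])}
```

View pics/scene0.png

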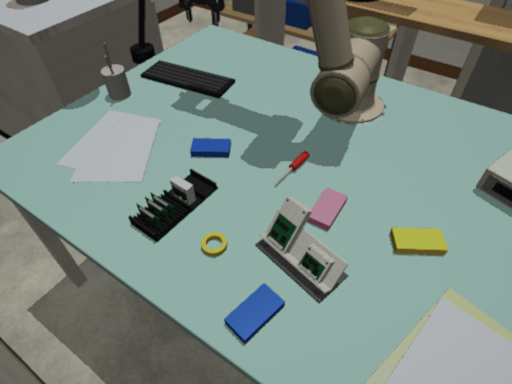

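View pics/side0.png

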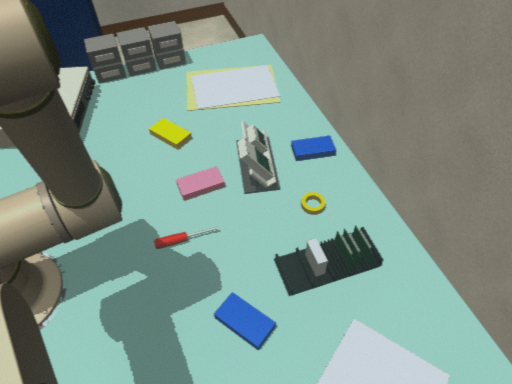

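The scene view shows the rest at about (300,250), with the tall module at (287,225) and the short one at (317,262). The rack is at (175,205), with the parked module at (183,190) and the free bay at about (205,183). The side view has the rest at (257,160), the rack at (330,262) and the free bay at about (290,275).

```bash
cat > h.py <<'E'
import numpy as np,cv2
from scipy.spatial.transform import Rotation as Ro
def rot(q): q=np.asarray(q); return Ro.from_quat(np.r_[q[1:],q[0]]).as_matrix()
def cloud(f):
    z=np.load(f);p,d=z['p'],z['d'];v,u=np.mgrid[:384,:512]
    r=np.stack([(u-z['K'][0,2])/z['K'][0,0],(v-z['K'][1,2])/z['K'][1,1],np.ones(u.shape)],-1)*d[...,None]
    return p,d,r@rot(z['R']).T+z['o']
E
python3 - <<'E'
from h import *
for n,boxes in(("scene",dict(rest=(250,190,355,300),rack=(125,165,225,240))),("side",dict(rest=(225,115,290,200),rack=(268,222,390,298)))):
    p,d,W=cloud(f'pics/{n}0.npz')
    hsv=cv2.cvtColor(p,cv2.COLOR_BGR2HSV)
    for k,(a,b,c,e) in boxes.items():
        w=W[b:e,a:c].reshape(-1,3);h=hsv[b:e,a:c].reshape(-1,3);ok=(d[b:e,a:c].ravel()>0)
        print(n,k,'bench z',np.median(w[ok&(h[:,1]>70)&(h[:,2]>120),2]))
        black=ok&(h[:,2]<75)&(w[:,2]>3); white=ok&(h[:,1]<50)&(h[:,2]>110)&(w[:,2]>8)
        for nm,m in(('black',black),('white',white)):
            q=w[m];r=cv2.minAreaRect(q[:,:2].astype(np.float32))
            print(nm,m.sum(),'rect',np.round(cv2.boxPoints(r)).tolist(),'z',np.percentile(q[:,2],[1,50,99]).round(),'top pts',q[q[:,2]>np.percentile(q[:,2],97)].mean(0).round())
    a=[cv2.resize(p[b:e,a:c],None,fx=4,fy=4,interpolation=cv2.INTER_CUBIC) for a,b,c,e in boxes.values()]
    H=max(i.shape[0] for i in a);a=[cv2.copyMakeBorder(i,0,H-i.shape[0],0,0,0) for i in a];o=np.hstack(a);print(o.shape)
    cv2.imwrite(f'pics/{n}_crop.png',cv2.resize(o,None,fx=min(1,795/o.shape[1]),fy=min(1,795/o.shape[1])))
E
```

```text
scene rest bench z 24.85873771799777
black 1563 rect [[619.0, 83.0], [707.0, 67.0], [743.0, 275.0], [655.0, 290.0]] z [ 4. 47. 95.] top pts [651. 126.  96.]
white 2587 rect [[424.0, 185.0], [516.0, -9.0], [819.0, 134.0], [727.0, 328.0]] z [ 22.  70. 133.] top pts [625. 135. 133.]
scene rack bench z 18.779927231144597
black 2295 rect [[596.0, -234.0], [824.0, -243.0], [829.0, -140.0], [600.0, -131.0]] z [ 4. 19. 61.] top pts [ 765. -171.   61.]
white 283 rect [[591.0, -232.0], [823.0, -242.0], [833.0, -12.0], [602.0, -2.0]] z [17. 68. 71.] top pts [ 681. -178.   71.]
(440, 820, 3)
side rest bench z nan
black 281 rect [[603.0, 81.0], [689.0, 63.0], [722.0, 226.0], [635.0, 243.0]] z [ 3. 35. 93.] top pts [652. 113.  92.]
white 916 rect [[593.0, 86.0], [682.0, 62.0], [737.0, 267.0], [648.0, 291.0]] z [ 23.  76. 133.] top pts [623. 130. 133.]
side rack bench z 1.2172321788072509
black 3145 rect [[590.0, -237.0], [822.0, -246.0], [826.0, -145.0], [594.0, -136.0]] z [ 4. 15. 57.] top pts [ 770. -208.   56.]
white 397 rect [[664.0, -154.0], [667.0, -223.0], [822.0, -217.0], [819.0, -148.0]] z [55. 67. 70.] top pts [ 679. -183.   70.]
(340, 748, 3)
  return _methods._mean(a, axis=axis, dtype=dtype,
  ret = ret.dtype.type(ret / rcount)
```

View pics/scene_crop.png

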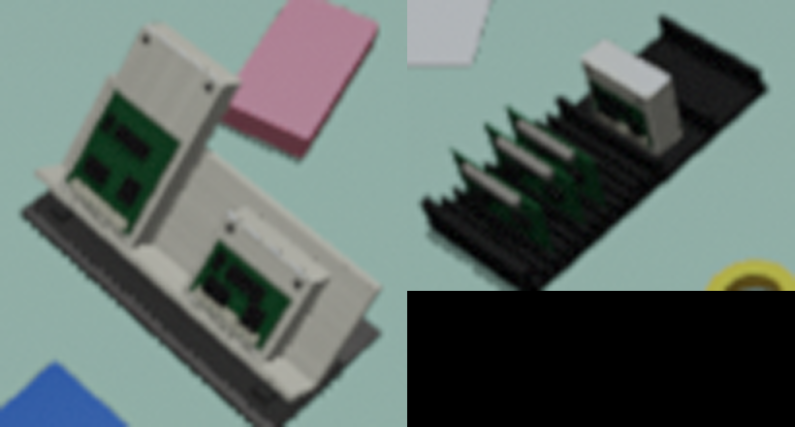

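View pics/side_crop.png

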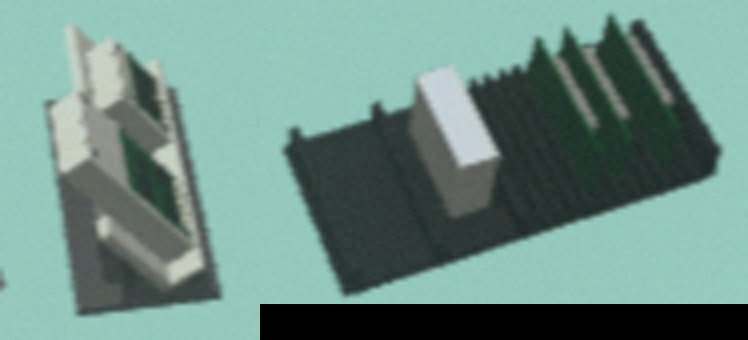

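The crops confirm the layout. The tall module's faces are free above the plate, and the free bay is the empty pocket at the rack's near (small x) end. Next I'll measure the top of the tall module.

```bash
python3 - <<'E'
from h import *
for n,(a,b,c,e) in(("scene",(250,190,355,300)),("side",(225,115,290,200))):
    p,d,W=cloud(f'pics/{n}0.npz');hsv=cv2.cvtColor(p,cv2.COLOR_BGR2HSV)
    m=np.zeros(d.shape,bool);m[b:e,a:c]=True
    m&=(d>0)&(W[...,2]>92)&(W[...,2]<150)&(np.abs(W[...,0]-640)<110)&(np.abs(W[...,1]-150)<110)
    q=W[m];r=cv2.minAreaRect(q[:,:2].astype(np.float32));print(n,len(q),r,q.min(0).round(),q.max(0).round())
    for yaw in(-10,-13):
        t=np.radians(yaw);U=q[:,:2]@np.array([[np.cos(t),-np.sin(t)],[np.sin(t),np.cos(t)]])
        for z0 in(95,105,115,125):
            s=np.abs(q[:,2]-z0)<4;print(yaw,z0,s.sum(),np.percentile(U[s],[2,98],axis=0).round().tolist())
    # front-face plane normal (green/white tall): least squares by SVD of front pts
E
```

```text
scene 703 ((630.6151733398438, 131.75906372070312), (65.35889434814453, 51.66172409057617), 76.5289077758789) [598.  96.  92.] [661. 168. 136.]
-10 95 105 [[599.0, 207.0], [623.0, 271.0]]
-10 105 117 [[588.0, 209.0], [617.0, 272.0]]
-10 115 122 [[587.0, 209.0], [610.0, 272.0]]
-10 125 165 [[574.0, 210.0], [603.0, 272.0]]
-13 95 105 [[584.0, 239.0], [609.0, 302.0]]
-13 105 117 [[573.0, 241.0], [603.0, 302.0]]
-13 115 122 [[572.0, 240.0], [596.0, 302.0]]
-13 125 165 [[561.0, 241.0], [589.0, 302.0]]
side 406 ((630.2538452148438, 127.24650573730469), (66.93377685546875, 50.548221588134766), 78.7965316772461) [600.  92.  92.] [658. 163. 136.]
-10 95 46 [[591.0, 202.0], [623.0, 261.0]]
-10 105 55 [[585.0, 203.0], [618.0, 263.0]]
-10 115 57 [[575.0, 203.0], [609.0, 266.0]]
-10 125 123 [[575.0, 203.0], [602.0, 265.0]]
-13 95 46 [[580.0, 234.0], [611.0, 293.0]]
-13 105 55 [[573.0, 234.0], [604.0, 295.0]]
-13 115 57 [[562.0, 234.0], [596.0, 297.0]]
-13 125 123 [[562.0, 234.0], [588.0, 295.0]]
```

```bash
cat >> h.py <<'E'
def delta(target,yaw_y=None,out=True):
    "target TCP xyz, desired world heading (deg) of tool y -> normalised shift & spin"
    from rig import ctrl
    s=ctrl.sense();R=rot(s['ee_rot']);d=R.T@(np.array(target,float)-s['eef_pos'])/200
    h=np.degrees(np.arctan2(R[1,1],R[0,1]));sp=0 if yaw_y is None else -((yaw_y-h+180)%360-180)/180
    print('t',s['time_s'],'tcp',np.round(s['eef_pos'],1),'heading',round(h,1),'shift',d.round(3),'spin',round(sp,3),'width',round(s['grip_width'],3),'gf',np.round(s['grip_force'],1),'F',np.round(s['force'],1))
E
python3 -c "
from h import *
delta([627,130,200],-11.5)"
```

```text
t 0.1 tcp [ 194.1 -487.6  230.8] heading -68.3 shift [ 3.153 -2.068  0.157] spin -0.316 width 1.003 gf 0.0 F [0.5 0.4 0.6]
```

```bash
python3 -m pendant '[[[1,-0.66,0.05,0,1],[1,-0.66,0.05,0,1],[1,-0.66,0.05,0,1],[1,-0.66,0.05,0,1],[1,-0.66,0.05,0,1],[1,-0.66,0.05,0,1]]]'
python3 -m pendant '[[[1,-0.66,0.05,0,1],[1,-0.66,0.05,0,1],[1,-0.66,0.05,0,1],[1,-0.66,0.05,0,1],[1,-0.66,0.05,0,1],[1,-0.66,0.05,0,1]]]'
python3 -m pendant '[[[1,-0.66,0.05,-0.3,1],[1,-0.66,0.05,-0.3,1],[1,-0.66,0.05,-0.3,1],[1,-0.66,0.05,-0.3,1],[1,-0.66,0.05,-0.3,1],[1,-0.66,0.05,-0.3,1],[1,-0.66,0.05,-0.3,1],[1,-0.66,0.05,-0.3,1]]]'
python3 -c "
from h import *
delta([627,130,200],-11.5)"
```

```text
time_s: 0.7
eef_pos: [332.8, -287.7, 221.1]
ee_rot: [-0.001, 0.982, 0.191, 0.0]
force: [-0.3, -0.6, -0.3]
grip_width: 0.997
grip_force: 0.0
time_s: 1.3
eef_pos: [469.5, -91.8, 210.8]
ee_rot: [-0.0, 0.982, 0.19, -0.0]
force: [-0.4, -0.5, -0.1]
grip_width: 0.997
grip_force: 0.0
time_s: 2.1
eef_pos: [605.3, 100.8, 200.8]
ee_rot: [-0.0, 0.79, 0.613, -0.0]
force: [-0.2, -0.3, -0.5]
grip_width: 1.003
grip_force: 0.0
t 2.1 tcp [605.3 100.8 200.8] heading -14.3 shift [0.168 0.069 0.004] spin -0.016 width 1.003 gf 0.0 F [-0.2 -0.3 -0.5]
```

```bash
python3 -m pendant '[[[0.17,0.07,0,-0.015,1],[0.17,0.07,0,-0.015,1],[0.17,0.07,0,-0.015,1]]]' >/dev/null
python3 - <<'E'
from h import *
from rig import ctrl
c=ctrl.get_calibration("wrist");p,d=ctrl.capture("wrist")
np.savez('pics/w1.npz',p=p,d=d,K=c['K'],o=c['origin'],R=c['rotation']);cv2.imwrite('pics/w1.png',p)
delta([627,130,200],-11.5)
p,d,W=cloud('pics/w1.npz')
m=(d>0)&(W[...,2]>95)&(W[...,2]<145)&(np.abs(W[...,0]-640)<60)&(np.abs(W[...,1]-130)<60)
q=W[m];print(len(q),cv2.minAreaRect(q[:,:2].astype(np.float32)))
t=W[(d>0)&(W[...,2]>115)&m];print(cv2.minAreaRect(t[:,:2].astype(np.float32)),np.percentile(t[:,2],99))
E
```

```text
t 2.45 tcp [627.  130.5 201.1] heading -11.7 shift [-0.002  0.     0.005] spin -0.001 width 1.005 gf 0.0 F [-0.5 -0.6 -0.2]
4569 ((629.3644409179688, 130.5720977783203), (64.15342712402344, 49.023719787597656), 76.54627227783203)
((622.00732421875, 132.32200622558594), (64.00343322753906, 34.04948806762695), 76.91887664794922) 135.38935150283197
```

View pics/w1.png

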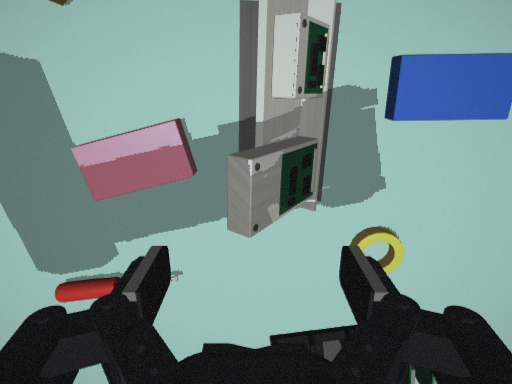

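The wrist view shows the tall module at about (270,185), upright in the frame between the fingers, with the small one at (300,55). The measured yaw is -13°. I'll descend straddling it, then pre-close the fingers.

```bash
python3 -m pendant '[[[0,0,0.2,0.009,1],[0,0,0.4,0.009,1],[0,0,0.565,0.009,1],[0,0,0.565,0.009,1],[0,0.02,0.565,0.009,0.64],[0,0.02,0.565,0.009,0.64],[0,0.02,0.565,0.009,0.64],[0,0.02,0.565,0.009,0.64]]]' 20
python3 - <<'E'
from h import *
from rig import ctrl
p,d=ctrl.capture("side");q,_=ctrl.capture("scene")
cv2.imwrite('pics/g1.png',np.hstack([cv2.resize(p[90:220,190:320],(400,400)),cv2.resize(q[160:310,220:370],(400,400))]))
delta([627,130,200],-13.3)
E
```

```text
time_s: 3.25
eef_pos: [631.5, 130.7, 89.6]
ee_rot: [0.001, 0.784, 0.621, 0.001]
force: [-0.4, -0.3, -0.3]
grip_width: 0.643
grip_force: 0.0
t 3.35 tcp [631.3 130.7  89. ] heading -13.2 shift [-0.008 -0.019 -0.555] spin 0.0 width 0.639 gf 0.0 F [ 0.1 -0.5  0.7]
```

View pics/g1.png

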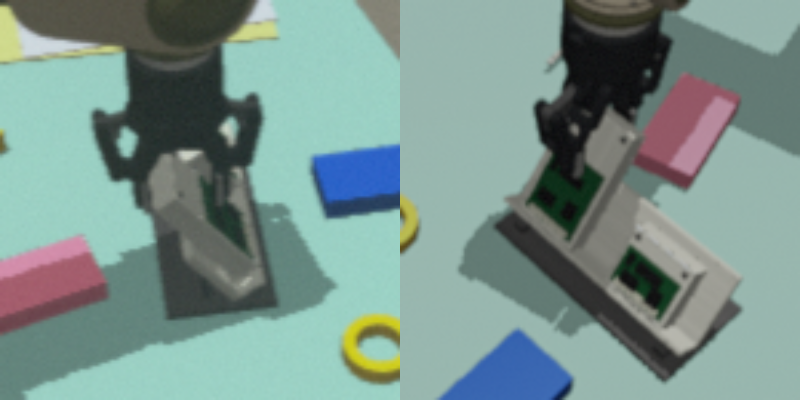

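```bash
python3 -m pendant '[[[0,0.015,-0.02,0,0.62],[0,0.025,-0.03,0,0.6],[0,0.04,-0.05,0,0.57],[0,0.055,-0.07,0,0.54],[0,0.07,-0.085,0,0.52],[0,0.09,-0.1,0,0.5],[0,0.11,-0.115,0,0.475],[0,0.13,-0.125,0,0.45],[0,0.13,-0.125,0,0.45]]]' 20
python3 - <<'E'
from h import *
from rig import ctrl
p,d=ctrl.capture("side");q,_=ctrl.capture("scene")
cv2.imwrite('pics/g2.png',np.hstack([cv2.resize(p[90:220,190:320],(400,400)),cv2.resize(q[160:310,220:370],(400,400))]))
delta([627,130,200],-13.3)
E
```

```text
time_s: 4.25
eef_pos: [657.0, 124.5, 113.5]
ee_rot: [0.0, 0.784, 0.621, 0.0]
force: [-0.3, 0.5, 0.8]
grip_width: 0.451
grip_force: 0.5
t 4.35 tcp [656.3 124.8 113.2] heading -13.2 shift [-0.008 -0.149 -0.434] spin 0.0 width 0.453 gf 0.5 F [-1.3 -0.7  1. ]
```

View pics/g2.png

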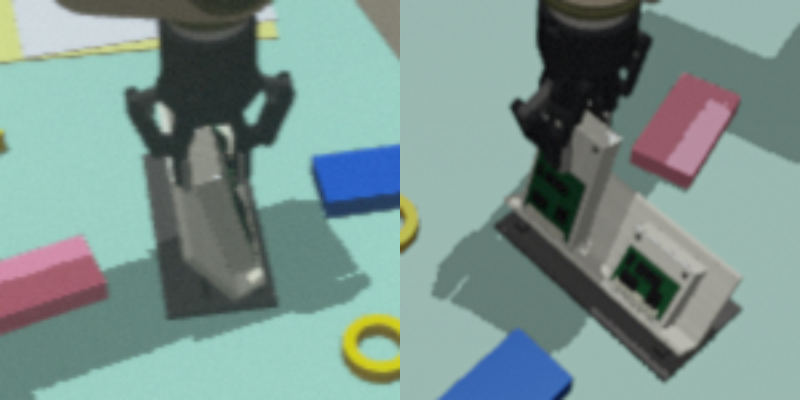

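The module is rotating upright inside the fingers as planned, and the short one hasn't moved. I'll finish the arc and close.

```bash
python3 -m pendant '[[[0,0.02,-0.01,0,0.42],[0,0.035,-0.015,0,0.4],[0,0.05,-0.022,0,0.38],[0,0.065,-0.03,0,0.36],[0,0.08,-0.035,0,0.345],[0,0.1,-0.04,0,0.33],[0,0.115,-0.045,0,0.31],[0,0.125,-0.045,0,0.28],[0,0.125,-0.045,0,0.2],[0,0.125,-0.045,0,0.2],[0,0.125,-0.045,0,0.2]]]' 30
python3 - <<'E'
from h import *
from rig import ctrl
p,d=ctrl.capture("side");q,_=ctrl.capture("scene")
cv2.imwrite('pics/g3.png',np.hstack([cv2.resize(p[90:220,190:320],(400,400)),cv2.resize(q[160:310,220:370],(400,400))]))
delta([627,130,200],-13.3)
E
```

```text
time_s: 5.45
eef_pos: [680.3, 119.2, 122.5]
ee_rot: [-0.0, 0.784, 0.621, -0.0]
force: [-6.4, 1.1, 5.6]
grip_width: 0.278
grip_force: 29.3
t 5.55 tcp [680.3 119.2 122.5] heading -13.2 shift [-0.008 -0.272 -0.387] spin 0.001 width 0.274 gf 29.3 F [-4.7 -0.4  4.7]
```

View pics/g3.png

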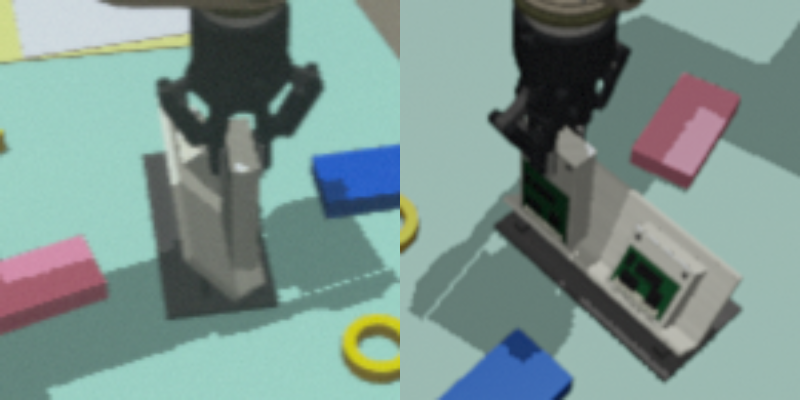

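Fully seated: the opening is 23 mm, so the pads lie flush on the 24 mm case. Lift and carry.

```bash
python3 -m pendant '[[[0,0,-0.1,0,0.2],[0,0,-0.2,0,0.2],[0,0,-0.3,0,0.2],[0,0,-0.4,0,0.2],[0,0,-0.4,0,0.2]]]' 50
python3 -c "
from h import *
delta([625,-185,202],-2.3)"
```

```text
time_s: 6.05
eef_pos: [681.9, 118.9, 204.7]
ee_rot: [0.002, 0.784, 0.621, 0.002]
force: [-0.6, 0.1, -1.9]
grip_width: 0.271
grip_force: 50.7
t 6.05 tcp [681.9 118.9 204.7] heading -13.2 shift [-1.545  0.071  0.012] spin -0.061 width 0.271 gf 50.7 F [-0.6  0.1 -1.9]
```

```bash
python3 -m pendant '[[[-0.15,0,0,0,0.2],[-0.3,0.015,0,-0.02,0.2],[-0.45,0.02,0,-0.03,0.2],[-0.6,0.03,0,-0.045,0.2],[-0.75,0.035,0,-0.06,0.2],[-0.9,0.045,0,-0.06,0.2],[-0.9,0.045,0,-0.06,0.2]]]'
python3 -c "
from h import *
delta([625,-185,202],-2.3)"
```

```text
time_s: 6.75
eef_pos: [647.6, -61.9, 200.5]
ee_rot: [-0.0, 0.723, 0.691, -0.001]
force: [0.2, 0.5, -2.9]
grip_width: 0.273
grip_force: 50.5
t 6.75 tcp [647.6 -61.9 200.5] heading -2.6 shift [-0.62  -0.084 -0.007] spin -0.002 width 0.273 gf 50.5 F [ 0.2  0.5 -2.9]
```

```bash
python3 -m pendant '[[[-0.15,-0.02,0,-0.002,0.2],[-0.3,-0.04,0,-0.002,0.2],[-0.45,-0.06,0,-0.002,0.2],[-0.6,-0.08,0,-0.002,0.2],[-0.62,-0.084,0,-0.002,0.2],[-0.62,-0.084,0,-0.002,0.2]]]' >/dev/null
python3 - <<'E'
from h import *
from rig import ctrl
for n in("side","scene","wrist"):
    c=ctrl.get_calibration(n);p,d=ctrl.capture(n)
    np.savez(f'pics/{n}2.npz',p=p,d=d,K=c['K'],o=c['origin'],R=c['rotation'])
    p,d,W=cloud(f'pics/{n}2.npz');hsv=cv2.cvtColor(p,cv2.COLOR_BGR2HSV)
    near=(d>0)&(np.abs(W[...,0]-625)<60)&(np.abs(W[...,1]+185)<70)
    m=near&(W[...,2]>95)&(W[...,2]<170);q=W[m]
    print(n,len(q),cv2.minAreaRect(q[:,:2].astype(np.float32)) if len(q)>20 else '',np.percentile(q[:,2],[1,99]) if len(q) else '')
    for z0 in (115,135,155):
        s=np.abs(q[:,2]-z0)<8
        if s.sum()>5: print(z0,np.percentile(q[s],[3,97],axis=0).round(1).tolist())
    m=(d>0)&(W[...,2]>5)&(W[...,2]<30)&(hsv[...,2]<80)&(np.abs(W[...,0]-700)<150)&(np.abs(W[...,1]+190)<80);q=W[m]
    if m.sum()>50: print('rack',m.sum(),cv2.boxPoints(cv2.minAreaRect(q[:,:2].astype(np.float32))).round(1).tolist())
    globals()[n]=p
delta([625,-185,202],-2.3)
cv2.imwrite('pics/c1.png',np.hstack([cv2.resize(side[190:320,240:400],(400,325)),cv2.resize(wrist,(400,325))]))
E
```

```text
side 333 ((615.8355102539062, -187.80810546875), (23.511638641357422, 67.44923400878906), 18.901180267333984) [115.35988087 169.38554967]
115 [[613.1, -216.1, 113.7], [634.9, -159.6, 122.2]]
135 [[613.2, -216.3, 127.7], [634.6, -157.0, 142.4]]
155 [[613.3, -216.5, 147.8], [635.0, -154.9, 162.7]]
rack 2549 [[590.2000122070312, -236.39999389648438], [821.7000122070312, -246.39999389648438], [826.0999755859375, -145.10000610351562], [594.5999755859375, -135.0]]
scene 360 ((635.9111938476562, -175.75582885742188), (24.929807662963867, 67.76467895507812), 18.350200653076172) [116.37969811 169.48097017]
115 [[616.2, -208.7, 114.1], [640.0, -146.9, 122.5]]
135 [[617.8, -207.7, 127.3], [641.1, -146.6, 142.7]]
155 [[617.0, -206.8, 147.3], [640.7, -146.6, 162.4]]
rack 1747 [[592.2999877929688, -232.5], [824.5, -241.0], [828.2000122070312, -138.8000030517578], [596.0, -130.39999389648438]]
wrist 662 ((630.125732421875, -151.0668182373047), (10.225278854370117, 29.17830467224121), 65.59606170654297) [119.15367143 169.35258046]
115 [[615.7, -149.2, 118.5], [637.6, -148.2, 122.9]]
135 [[615.8, -150.5, 127.7], [638.8, -148.2, 142.4]]
155 [[615.9, -149.6, 147.3], [638.4, -148.2, 162.3]]
rack 9027 [[590.0, -233.10000610351562], [822.7000122070312, -243.10000610351562], [827.0, -143.3000030517578], [594.2999877929688, -133.3000030517578]]
t 7.5 tcp [ 626.6 -180.1  201.8] heading -2.0 shift [-0.025 -0.007 -0.001] spin 0.002 width 0.273 gf 50.4 F [-0.1  1.3 -2. ]
```

View pics/c1.png

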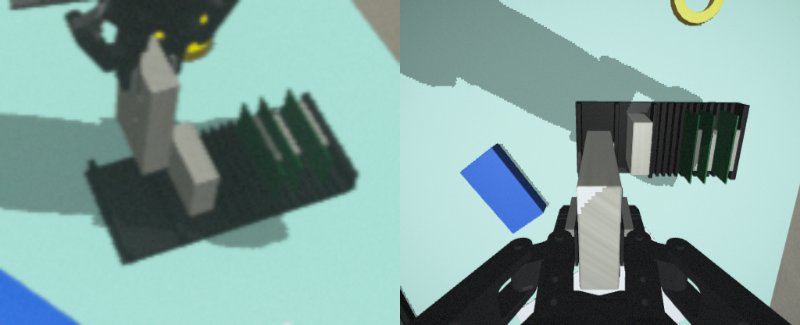

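The side view shows the module hanging upright just above the free bay. It is about 4 mm too far in x and 3 mm too far in y, with the foot at z≈115. Correct and descend.

```bash
python3 -m pendant '[[[-0.015,-0.02,0,0.002,0.2],[-0.015,-0.02,0.1,0.002,0.2],[-0.015,-0.02,0.2,0.002,0.2],[-0.015,-0.02,0.3,0.002,0.2],[-0.015,-0.02,0.4,0.002,0.2],[-0.015,-0.02,0.48,0.002,0.2],[-0.015,-0.02,0.5,0.002,0.2],[-0.015,-0.02,0.5,0.002,0.2]]]'
python3 - <<'E'
from h import *
from rig import ctrl
for n in("side","scene"):
    c=ctrl.get_calibration(n);p,d=ctrl.capture(n);cv2.imwrite(f'pics/{n}3.png',p)
    globals()[n]=p
delta([622.5,-183,95],-2.4)
cv2.imwrite('pics/c2.png',np.hstack([cv2.resize(side[190:320,240:400],(400,325),interpolation=2),cv2.resize(scene[130:250,100:250],(400,325),interpolation=2)]))
E
```

```text
time_s: 8.3
eef_pos: [622.1, -183.9, 102.2]
ee_rot: [-0.0, 0.722, 0.692, -0.0]
force: [0.8, -0.6, -3.2]
grip_width: 0.275
grip_force: 50.4
t 8.4 tcp [ 622.6 -184.3  103.4] heading -2.4 shift [ 0.007 -0.001  0.042] spin -0.0 width 0.275 gf 50.4 F [-0.7 -0.2 -1.3]
```

View pics/c2.png

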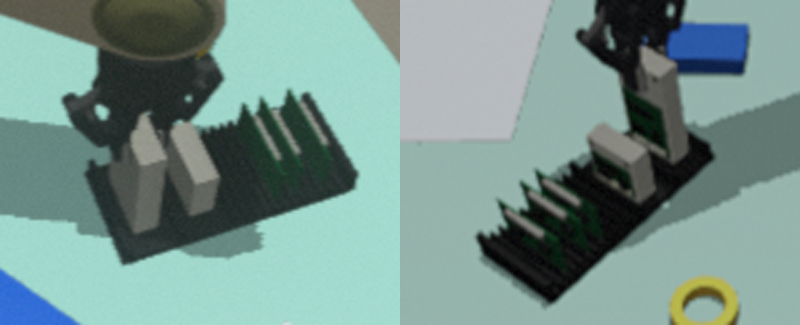

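The module is inside the bay, clear of both ribs and beside the parked one. I'll lower it gently to the floor.

```bash
python3 -m pendant '[[[0,0,0.01,0,0.2],[0,0,0.02,0,0.2],[0,0,0.03,0,0.2],[0,0,0.035,0,0.2],[0,0,0.035,0,0.2]]]'; python3 -c "
from h import *
delta([622.5,-183,95],-2.4)"
```

```text
time_s: 8.9
eef_pos: [622.2, -184.3, 95.3]
ee_rot: [0.0, 0.722, 0.692, 0.0]
force: [-0.0, 0.1, -2.5]
grip_width: 0.276
grip_force: 50.5
t 8.9 tcp [ 622.2 -184.3   95.3] heading -2.4 shift [0.007 0.001 0.002] spin -0.0 width 0.276 gf 50.5 F [-0.   0.1 -2.5]
```

Not in contact yet (Fz is still the module's weight), so 1 mm steps.

```bash
for i in 1 2 3; do :; done; python3 -m pendant '[[[0,0,0.005,0,0.2],[0,0,0.01,0,0.2],[0,0,0.01,0,0.2]]]'|grep -E "eef|force"; python3 -m pendant '[[[0,0,0.005,0,0.2],[0,0,0.005,0,0.2]]]'|grep -E "eef|force"
```

```text
eef_pos: [622.4, -184.4, 95.1]
force: [-4.3, 1.7, 10.2]
grip_force: 52.3
eef_pos: [622.4, -184.4, 95.1]
force: [-6.1, 4.5, 15.4]
grip_force: 53.1
```

Contact at the expected height. Unload, open slowly, then retract upward.

```bash
python3 -m pendant '[[[0,0,-0.01,0,0.2],[0,0,-0.01,0,0.2],[0,0,-0.01,0,0.3],[0,0,-0.01,0,0.34],[0,0,-0.01,0,0.38],[0,0,-0.01,0,0.45],[0,0,-0.01,0,0.5],[0,0,-0.01,0,0.5],[0,0,-0.01,0,0.5]]]' 20; python3 -m pendant '[[[0,0,-0.1,0,0.5],[0,0,-0.2,0,0.5],[0,0,-0.35,0,0.5],[0,0,-0.5,0,0.5],[0,0,-0.65,0,0.5],[0,0,-0.65,0,0.5]]]'
python3 - <<'E'
from h import *
from rig import ctrl
for n in("side","scene"):
    c=ctrl.get_calibration(n);p,d=ctrl.capture(n)
    np.savez(f'pics/{n}4.npz',p=p,d=d,K=c['K'],o=c['origin'],R=c['rotation'])
    p,d,W=cloud(f'pics/{n}4.npz')
    m=(d>0)&(np.abs(W[...,0]-622)<40)&(np.abs(W[...,1]+185)<60)&(W[...,2]>118)&(W[...,2]<136);q=W[m]
    print(n,m.sum(),cv2.minAreaRect(q[:,:2].astype(np.float32)),np.percentile(q[:,2],[50,98]))
    globals()[n]=p
cv2.imwrite('pics/c3.png',np.hstack([cv2.resize(side[190:320,240:400],(400,325),interpolation=2),cv2.resize(scene[130:310,100:370],(400,325),interpolation=2)]))
E
```

```text
time_s: 10.3
eef_pos: [622.2, -184.3, 94.3]
ee_rot: [0.0, 0.722, 0.692, -0.0]
force: [0.5, -0.2, 0.2]
grip_width: 0.5
grip_force: 0.0
time_s: 10.9
eef_pos: [623.4, -184.8, 229.0]
ee_rot: [0.004, 0.722, 0.692, 0.001]
force: [-0.4, 0.1, 0.2]
grip_width: 0.498
grip_force: 0.0
side 337 ((622.513671875, -187.41848754882812), (66.30075073242188, 24.492326736450195), 87.25569915771484) [127.25121248 130.23930254]
scene 213 ((621.4293212890625, -181.2128448486328), (65.09529113769531, 26.96015167236328), 86.85610961914062) [128.28876599 130.72908985]
```

View pics/c3.png

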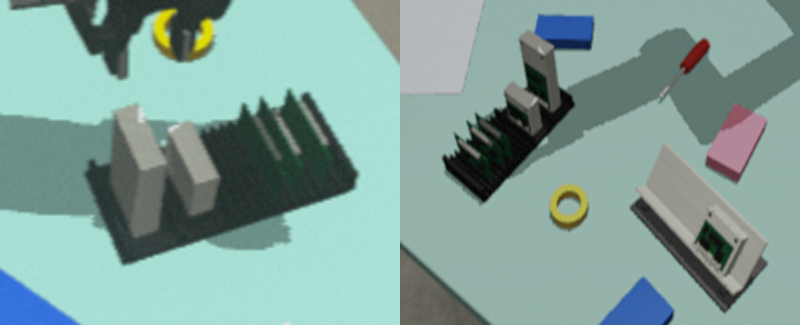

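The tall module stands upright in the free bay with its top at about 128 mm. The small modules are in place and the gripper is clear.

```bash
python3 -c "
from rig import ctrl
print(ctrl.finish_job())"
```

```text
the job is handed in; nothing more can be done
None
```

The tall module stands upright in the free bay, within a few mm of its centre and square to the ribs by camera; both small modules look unmoved, and the job was handed in at about 11 s with no verdict returned.

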